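# Load the marking station's rotary table in pocket order

### The arm

A 6-joint arm with a two-finger parallel gripper is mounted at the origin on a cart in front of the work surface, level with it; the furniture and walls round the work are solid. World frame = base frame: x ahead of the robot, y to its left, z up, the work surface at z = 0. Lengths are in mm, angles in rad, forces in N, time in s.
With the tool pointing down it reaches from about 325 to 900 mm from the base axis. Payload 6.1 kg.
Tool frame: the origin (TCP) lies between the finger pads; the fingertips stand 19 mm ahead of it and the grasp point (between the pads) is the TCP; z points along the fingers, y is the line along which they close (so a half turn about z gives the same grasp; the last joint's range is limited). The gripper opens to 85 mm and grips with 20 to 120 N. Pads are 22 mm wide; open, the fingers measure 114 mm over their backs; the gripper's body (76 mm by 85 mm) begins 54 mm behind the grasp point. The pads swing forward as they close: fully open they stand 13 mm farther back than shut.
Start: joints at [-1.33, 0.22, 1.526, -0, 1.395, -0.126], TCP at [224.136, -583.42, 250.3] pointing down, gripper open.
Joint ranges: [-2.98, 2.98], [-0.91, 2.08], [0.09, 2.57], [-1.24, 4.39], [0.2, 2.65], [-2.68, 2.68]. Speed limits (rad/s): [2.57, 2.57, 3.01, 3.14, 3.14, 3.14].

### API

Orientations are given as a rotation vector (axis times angle).
In Python, from station import env, optics, job gives the robot as it stands.
- The arm moves only by the tool servo_tool, never from a script. Its argument "plan" is a list that holds one entry, the list of rows, each a list of 5 numbers: the finger opening in cm, from 0 to 8.54, then the shift along the tool's x, y, z in cm, then the turn about the tool's z in degrees. In form: [[[hand, x, y, z, roll], ...]]. A call has 1 to 8 rows; each row shifts and turns the commanded pose from where the row before left it, along the tool's axes as they then stand; what a row does not reach is not made up. A row lasts 1/10 s, in which the tool goes at most 50 mm and 8.59 degrees, less where a joint would pass 70% of its speed; a pose out of reach is approached as far as the arm can. A call with a gripper value outside its range is refused whole. The fingers move at their own pace and stop on an object; "force" is the grip in N (left out, the last holds). Time passes only in rows, so rows that do not move let the fingers close. It gives the time, the measured TCP pose, the force, the opening and the grip force at its end, in the units of the state.
- env.state(): the state, without advancing time (a new reading comes with each control period).
- optics.read_camera(name): name is "side" or "top" or "wrist"; returns the picture (480x640x3 uint8, red, green, blue); there is no depth.
- optics.camera_info(name): a dict with "fovy" (degrees; the focal length in pixels is half the picture's height over the tangent of half this angle, whatever the lens; pixels are square), "cx", "cy" (the principal point, pixels), "dist" ([k1, k2, p1, p2, k3] as OpenCV has them; the pictures are not rectified), "R" (3x3) and "t" (3): a world point X has camera coordinates R X + t. Camera axes: x right, y down, z forward; pixel columns grow to the right and rows downward; lengths in mm; the calibration is good to about 2 mm. A picture is of the moment at which its call begins: read the wrist's pose just before it. camera_info takes no time and is no camera call; for the wrist camera it gives the pose at the moment of the call.
- job.sign_off(): hands the job in; it is judged then, once.
Trained networks look in the newest picture that a camera, given by its name, has taken for a name from the list of things; names that differ only in an ending like _2 or _b are one class to them, and where a whole thing is asked for, a point or a joint stands for the part that bears it (a point fixed in the world has none). Each returns a list of dicts, best first, with "conf" (0 to 1); they miss things now and then, are a little off and sometimes report something else, mostly with a low value. They report only what shows in the picture. A call takes as long as a camera call.
- optics.look_for(camera, target): "bbox" ([left, top, right, bottom] in pixels, round what is visible of it).
- optics.place_of(camera, target): "centre" ([column, row] in pixels: a listed point, or the origin of a listed thing).
The state is a dict: "time_s": time; "q": joint angles; "joint_vel": joint speeds; "joint_efforts": joint torques, N m; "ee_pos": TCP position; "tool_rot": TCP orientation; "ft_force": force on the tool from outside, world axes, zero at the start; "torque": the same for the moment, N m; "grip_width": finger opening in mm; "gripper_force": force on a finger pad.
Only numpy, scipy, OpenCV 4.12 (cv2) and the standard library are available. Lean on these libraries where they do the work, as an engineer would, in place of code of your own. Each camera call takes 0.05 s, during which the arm holds its last target. There are 200 camera calls.

### The job

Load the three breakers from the wiring duct into the marking station's rotary table in the order of its dots: the one-pole breaker into the one-dot pocket that is now at the loading slot, then turn the table clockwise by its knob exactly one place so that the two-dot pocket is in the middle of the slot and load the two-pole breaker, then turn it one more place and load the three-pole breaker into the three-dot pocket, and leave the table there. Lower each one upright onto its pocket's floor with its toggle side facing outward from the table. Where the grip that the duct allows is too wide for the slot, set the breaker down on the bench and take it again front to back; drop nothing and leave the other things on the bench where they lie.

Things in the scene. Friction and masses are not known exactly. Their poses are not given: they have to be found in the camera images.
- one_pole: one-pole DIN-rail breaker, white housing of 1 module(s): 18 mm wide (y), 60 mm deep (x), 85 mm high, standing upright in the wiring duct; 0.12 kg; origin at the centre of its underside, x towards its back, -x its front (toggle side), z up. Side faces flat; the front is flat up to 77 mm height and set back 6 mm above that.
- one_pole_front (a point): point on the front (toggle) face of the one-pole breaker, 30 mm before its axis and 35 mm above its underside
- two_pole: two-pole DIN-rail breaker, white housing of 2 module(s): 36 mm wide (y), 60 mm deep (x), 85 mm high, standing upright in the wiring duct; 0.24 kg; origin at the centre of its underside, x towards its back, -x its front (toggle side), z up. Side faces flat; the front is flat up to 77 mm height and set back 6 mm above that.
- two_pole_front (a point): point on the front (toggle) face of the two-pole breaker, 30 mm before its axis and 35 mm above its underside
- three_pole: three-pole DIN-rail breaker, white housing of 3 module(s): 54 mm wide (y), 60 mm deep (x), 85 mm high, standing upright in the wiring duct; 0.36 kg; origin at the centre of its underside, x towards its back, -x its front (toggle side), z up. Side faces flat; the front is flat up to 77 mm height and set back 6 mm above that.
- three_pole_front (a point): point on the front (toggle) face of the three-pole breaker, 30 mm before its axis and 35 mm above its underside
- pocket_1 (a point): black pocket with 1 drilled dot(s) at the table's rim, for the one-pole breaker: inside 21 mm wide (y) and 66 mm long (x, radial), 24 mm deep plus a 6 mm lead-in flared 4 mm to each side, walls 5 mm; origin at the centre of its floor (24 mm above the bench), -x points outward from the table's axis; it lies 115 mm from the axis and turns with the table
- pocket_2 (a point): black pocket with 2 drilled dot(s) at the table's rim, for the two-pole breaker: inside 39 mm wide (y) and 66 mm long (x, radial), 24 mm deep plus a 6 mm lead-in flared 4 mm to each side, walls 5 mm; origin at the centre of its floor (24 mm above the bench), -x points outward from the table's axis; it lies 115 mm from the axis and turns with the table
- pocket_3 (a point): black pocket with 3 drilled dot(s) at the table's rim, for the three-pole breaker: inside 57 mm wide (y) and 66 mm long (x, radial), 24 mm deep plus a 6 mm lead-in flared 4 mm to each side, walls 5 mm; origin at the centre of its floor (24 mm above the bench), -x points outward from the table's axis; it lies 115 mm from the axis and turns with the table
- turntable (a joint): angle of the round steel table of the marking station, rad, growing as it turns clockwise seen from above; near 0 the one-dot pocket is at the loading slot, at 1.047 (60 degrees) the two-dot pocket, at 2.094 the three-dot pocket; it stays where it is left; range -0.3 to 2.6
- knob (a point): grip point of the black bar knob on the table's axis, above the cover, 146 mm above the bench: the bar is 46 mm long (along this frame's x), 16 mm wide (y), from 125 to 151 mm high; it turns with the table
- marking_station: fixed marking station; origin under the table's axis on the bench, -x is its front. Round base: radius 190, 11 mm high; steel table: radius 168, top 24 mm high; aluminium cover sheet 115 to 118 mm high over x -125..+110, y -157..+157 mm, cut out at the front by the loading slot; white marking head, 111 mm high, at the back, x 165..270 mm
- slot (a point): middle of the loading slot in the cover, above the pocket that is being loaded, 118 mm high; axes as the station's. The slot is 78 mm wide (y -39..+39), begins 76 mm behind this point (x) and is open to the front. Breakers go in from above through it; in a pocket their tops (109 mm) pass under the cover as the table turns
- wiring_duct: fixed length of grey slotted wiring duct, open at the top and both ends: 250 mm long (y), 66 mm wide inside (x), walls 2 mm thick and 72 mm high, floor 2 mm thick; origin at the centre of its underside; the three breakers stand in it in any order, fronts towards its -x wall with 3 mm play, 31 mm or more apart
- parts_dish: bystander: round steel dish with screws, 96 mm across, 26 mm high, origin centre of underside
- tape_roll: bystander: roll of brown tape lying flat, 94 mm across, 48 mm high, origin centre of underside
- tape_black: bystander: small roll of black tape lying flat, 53 mm across, 19 mm high, origin centre of underside
- screwdriver: bystander: blue screwdriver lying along its y axis, 182 mm long, 26 mm thick, origin mid-length on the bench
- copper_link: bystander: flat plated copper bar along its y axis, 110 x 20 x 5 mm, origin centre of underside

How it is judged (in metres and radians):
On the way, in this order (a step that is already met when the one before it is completed fails the run):
1. the one-pole breaker stands in the one-dot pocket at the loading slot, let go (horizontal distance between one_pole and pocket_1 below 0.006 m and z of one_pole in the frame of pocket_1 between -0.004 and 0.004 m and angle between one_pole's own z axis and vertical below 0.15 rad and x of one_pole_front in the frame of pocket_1 below -0.02 m and contact force between the fingers and one_pole below 0.05 N and linear speed of one_pole below 0.02 m/s and value of joint turntable between -0.1 and 0.1 rad), for 0.2 s.
2. the table has been turned one place and the two-pole breaker stands in the two-dot pocket at the slot, let go (horizontal distance between one_pole and pocket_1 below 0.006 m and z of one_pole in the frame of pocket_1 between -0.004 and 0.004 m and angle between each of one_pole, two_pole's own z axis and vertical below 0.15 rad and x of one_pole_front in the frame of pocket_1 below -0.02 m and horizontal distance between two_pole and pocket_2 below 0.006 m and z of two_pole in the frame of pocket_2 between -0.004 and 0.004 m and x of two_pole_front in the frame of pocket_2 below -0.02 m and contact force between the fingers and two_pole below 0.05 N and linear speed of two_pole below 0.02 m/s and value of joint turntable between 0.9472 and 1.1472 rad), for 0.2 s.
3. the table has been turned one more place and the three-pole breaker stands in the three-dot pocket at the slot, let go (horizontal distance between one_pole and pocket_1 below 0.006 m and z of one_pole in the frame of pocket_1 between -0.004 and 0.004 m and angle between each of one_pole, two_pole, three_pole's own z axis and vertical below 0.15 rad and x of one_pole_front in the frame of pocket_1 below -0.02 m and horizontal distance between two_pole and pocket_2 below 0.006 m and z of two_pole in the frame of pocket_2 between -0.004 and 0.004 m and x of two_pole_front in the frame of pocket_2 below -0.02 m and horizontal distance between three_pole and pocket_3 below 0.006 m and z of three_pole in the frame of pocket_3 between -0.004 and 0.004 m and x of three_pole_front in the frame of pocket_3 below -0.02 m and contact force between the fingers and three_pole below 0.05 N and linear speed of three_pole below 0.02 m/s and value of joint turntable between 1.9944 and 2.1944 rad), for 0.2 s.
At the end, for the whole second after the job is handed in: Each breaker stands upright (within 0.15 rad) in its own pocket, within 6 mm of the pocket's centre and 4 mm of its floor, toggle side outward, released and at rest; the table rests with the three-dot pocket at the loading slot (2.094 rad within 0.1) (all of step 3 and contact force between the fingers and one_pole below 0.05 N and linear speed of each of one_pole, two_pole below 0.02 m/s and contact force between the fingers and two_pole below 0.05 N and velocity of joint turntable between -0.02 and 0.02 rad/s); the robot touches nothing.
It fails at once if the one-pole breaker is dropped or knocked over (moves faster than 0.5 m/s while not in the fingers) (linear speed of one_pole above 0.5 m/s and contact force between the fingers and one_pole below 0.05 N).
It fails at once if the two-pole breaker is dropped or knocked over (moves faster than 0.5 m/s while not in the fingers) (linear speed of two_pole above 0.5 m/s and contact force between the fingers and two_pole below 0.05 N).
It fails at once if the three-pole breaker is dropped or knocked over (moves faster than 0.5 m/s while not in the fingers) (linear speed of three_pole above 0.5 m/s and contact force between the fingers and three_pole below 0.05 N).
It fails at once if a bystander (dish, tape rolls, screwdriver, copper bar) is shifted by more than 3 cm (distance of any of parts_dish, tape_roll, tape_black, screwdriver, copper_link from where it was at the start of the episode above 0.03 m).
It also fails if it takes over 72 s, if anything falls off the work surface, if the arm or the gripper's body presses on something with over 40 N, if the wrist force passes 120 N, or if a joint passes its speed limit or range.

## Working session

There is one attempt and no reset: what is moved stays moved. The work goes in short steps, Python scripts to look and compute and a tool call to move; the robot and the scene stay as the last step left them, time stands still between calls to the robot, and variables do not carry over. Pictures are saved under pics/ and viewed, at most 10 in all, crops included, and the job is handed in when it is done.

Besides the shell and the picture viewer there is one more tool, called after "Request:" as name(argument=value, ...), one argument or row to a line, values as JSON. servo_tool: Moves the arm, as the interface text tells. Its arguments: {"type":"object","properties":{"plan":{"type":"array","items":{"type":"array","items":{"type":"array","items":{"type":"number"}}}},"force":{"type":"number"}},"required":["plan"]}

```bash
mkdir -p pics; ls; python3 - <<'E'
from station import env, optics, job
import cv2
s=env.state(); print(s)
for c in ("top","side"):
    im=optics.read_camera(c); cv2.imwrite(f"pics/{c}0.png",im[:,:,::-1])
    i=optics.camera_info(c); print(c,i)
    for n in ("one_pole","two_pole","three_pole","pocket_1","pocket_2","pocket_3","knob","marking_station","slot","wiring_duct","one_pole_front"):
        try: print(n,[(d["conf"],d["centre"]) for d in optics.place_of(c,n)[:4]])
        except Exception as e: print(n,e)
print(optics.camera_info("wrist"))
E
```

```text
pics
{'time_s': 0.0, 'q': array([-1.33012707e+00,  2.21231088e-01,  1.52761146e+00,  1.73079976e-05,
        1.39470181e+00, -1.26092611e-01]), 'joint_vel': array([ 0.00018819,  0.00097001, -0.00105711,  0.00012642,  0.00016011,
       -0.00117593]), 'joint_efforts': array([-2.38205339e-04, -4.96896100e+01, -3.89395237e+01, -2.63759066e-04,
        1.11608821e-02,  2.48318038e-06]), 'ee_pos': array([ 223.99085544, -582.87489856,  249.19594804]), 'tool_rot': array([-3.08700096e+00, -5.72524468e-01,  1.48724435e-04]), 'ft_force': array([ 0.1485244 , -0.02171411,  0.40770341]), 'torque': array([ 0.00613825,  0.01702428, -0.00013201]), 'gripper_force': 0.0, 'grip_width': 85.43300818029616}
top {'fovy': 46.567240619058, 'cx': 315.847794108185, 'cy': 226.03017220954888, 'dist': array([-0.09704853,  0.        ,  0.        ,  0.        ,  0.        ]), 'R': array([[ 0.01872509, -0.99982151, -0.00251433],
       [-0.99462232, -0.0183714 , -0.10192612],
       [ 0.10186173,  0.00440939, -0.99478879]]), 't': array([ -16.26387923,  527.72803552, 1268.41423322])}
one_pole [(0.65, [379.3, 259.9])]
[... 1020 characters left out ...]
288.7, 247.0])]
pocket_3 [(0.6, [305.6, 273.4]), (0.59, [288.7, 247.0])]
knob [(0.76, [259.9, 248.2])]
marking_station [(0.78, [268.4, 276.6])]
slot [(0.9, [304.2, 254.3])]
wiring_duct [(0.83, [362.4, 187.9])]
one_pole_front [(0.95, [367.1, 201.8]), (0.71, [376.1, 160.3]), (0.68, [359.4, 211.8])]
{'fovy': 65.91195096777403, 'cx': 321.05905775354864, 'cy': 242.90404036214093, 'dist': array([-0.0341739,  0.       ,  0.       ,  0.       ,  0.       ]), 'R': array([[ 3.59646846e-01, -9.33088162e-01,  7.92769006e-04],
       [-8.81443243e-01, -3.39461991e-01,  3.28364685e-01],
       [-3.06124085e-01, -1.18794104e-01, -9.44550690e-01]]), 't': array([-625.56182972,  -43.01679435,  379.54850718])}
```

```bash
python3 - <<'E'
import cv2
im=cv2.imread("pics/top0.png"); cv2.imwrite("pics/top0c.png",cv2.resize(im[90:340,170:500],None,fx=2.4,fy=2.4,interpolation=cv2.INTER_CUBIC))
E
```

```text
(no output)
```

View pics/top0c.png

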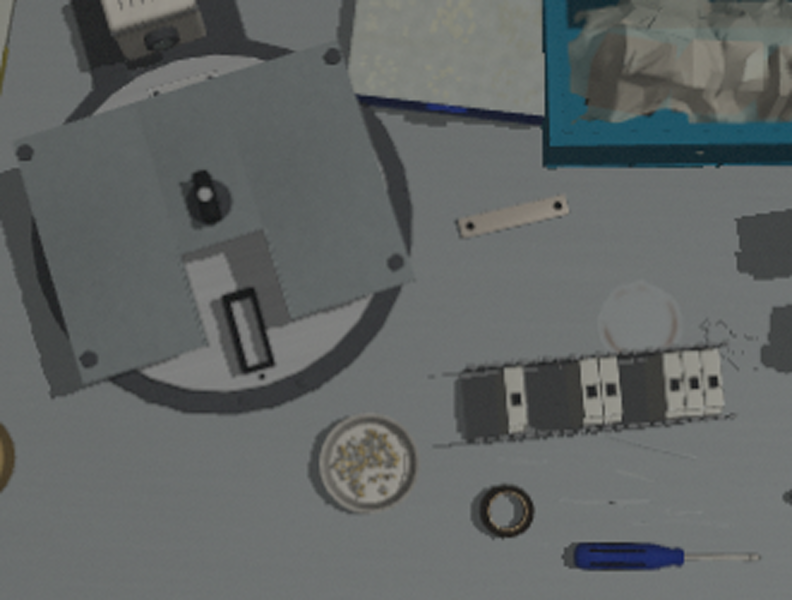

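View pics/side0.png

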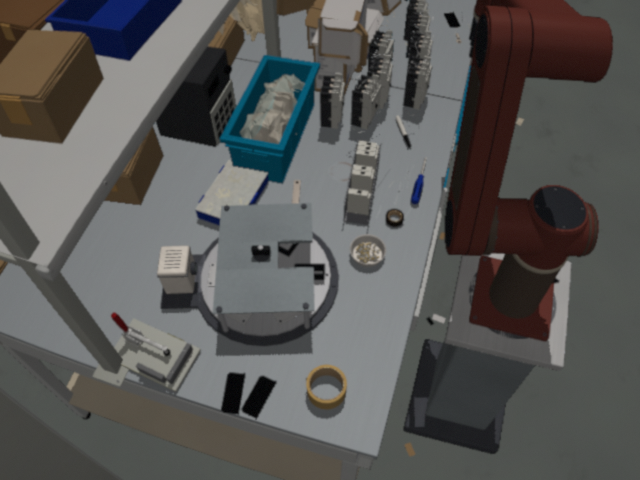

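The top view shows the station left, the duct right with one-, two- and three-pole from left to right (full-frame px ~(384,256), (420,252), (457,249)), fronts towards the robot (image down). The one-dot pocket is at (273,228) and the knob at (255,172). The side view agrees.

```bash
cat > h.py <<'E'
from station import env, optics, job
import cv2, numpy as np
from scipy.optimize import least_squares
from scipy.spatial.transform import Rotation as Ro
def K(i):
    f=240/np.tan(np.radians(i["fovy"]/2)); return np.array([[f,0,i["cx"]],[0,f,i["cy"]],[0,0,1.]])
def proj(i,P):
    return cv2.projectPoints(np.asarray(P,float).reshape(-1,3),cv2.Rodrigues(i["R"])[0],i["t"],K(i),i["dist"])[0].reshape(-1,2)
def ray(i,uv,z):
    n=cv2.undistortPoints(np.array([[uv]],float),K(i),i["dist"])[0,0]
    d=i["R"].T@np.r_[n,1]; c=-i["R"].T@i["t"]
    return c+d*(z-c[2])/d[2]
def fit(i,model,px,x0):
    """planar pose x,y,yaw from 3D model points (mm) and pixels"""
    model=np.asarray(model,float)
    def w(p): 
        c,s=np.cos(p[2]),np.sin(p[2]); return np.c_[p[0]+c*model[:,0]-s*model[:,1],p[1]+s*model[:,0]+c*model[:,1],model[:,2]]
    r=least_squares(lambda p:(proj(i,w(p))-px).ravel(),x0,x_scale=[1,1,.01],loss="soft_l1")
    return r.x, np.abs(r.fun).reshape(-1,2).round(1)
E
python3 - <<'E'
from h import *
i=optics.camera_info("top")
o=lambda a:np.array(a)/2.4+[170,90]
px=o([[18,140],[340,42],[413,277],[88,378]])
print(fit(i,[[110,157,118],[110,-157,118],[-125,-157,118],[-125,157,118]],px,[600,300,0.2]))
print("knob",ray(i,o([204,196]),151))
print("pocket",ray(i,o([248,331]),54))
for n,c in dict(one=[515,399],two=[600,390],three=[694,382],ductL=[450,411],ductR=[728,380],dish=[368,463],tb=[507,511],sd=[660,556],cu=[513,216]).items():
    print(n,ray(i,o(c),87 if n in("one","two","three") else 0 if n not in("ductL","ductR") else 72).round())
w=optics.camera_info("wrist"); s=env.state()
Rt=Ro.from_rotvec(s["tool_rot"]).as_matrix(); c=-w["R"].T@w["t"]
print("toolaxes",Rt.round(3).tolist(),"cam in tool",Rt.T@(c-s["ee_pos"]),"cam axis in tool",(Rt.T@w["R"].T).round(3).tolist())
E
```

```text
(array([6.32341375e+02, 1.20426369e+02, 3.23829858e-01]), array([[1. , 0.5],
       [0.4, 1.8],
       [2.5, 0.4],
       [0.7, 1.7]]))
knob [628.97001607 124.47425668 151.        ]
pocket [519.06971641  90.04787653  54.        ]
one [ 458. -160.   87.]
two [ 467. -238.   87.]
three [ 476. -326.   87.]
ductL [ 446. -101.   72.]
ductR [ 479. -362.   72.]
dish [397. -26.   0.]
tb [ 352. -163.    0.]
sd [ 311. -314.    0.]
cu [ 645. -167.    0.]
toolaxes [[0.933, 0.359, -0.0], [0.359, -0.933, 0.0], [-0.0, -0.0, -1.0]] cam in tool [  84.66737809    0.18775293 -122.82210188] cam axis in tool [[0.001, -0.945, -0.328], [1.0, 0.001, 0.001], [-0.001, -0.328, 0.945]]
```

Request:
servo_tool(
  plan=[
    [[6,4.1,-2.75,0,0],[6,4.1,-2.75,0,0],[6,4.1,-2.75,0,0],[6,4.1,-2.75,0,0],[6,4.1,-2.75,0,0],[6,4.1,-2.75,0,0],[6,4.1,-2.75,0,0],[6,4.1,-2.75,0,0]],
  ],
)

```text
time_s: 2.0
ee_pos: [452.3, -258.7, 250.7]
tool_rot: [3.088, 0.573, 0.001]
ft_force: [1.2, -0.5, 0.1]
grip_width: 60.3
gripper_force: 0.0
```

Request:
servo_tool(
  plan=[
    [[6,2.2,-1.5,0,6.9],[6,0,0,0,6.9],[6,0,0,0,0],[6,0,0,0,0]],
  ],
)

```text
time_s: 2.4
ee_pos: [466.5, -238.7, 250.4]
tool_rot: [3.135, 0.203, 0.0]
ft_force: [-0.5, -0.8, -0.2]
grip_width: 60.0
gripper_force: 0.0
```

```bash
python3 - <<'E'
from h import *
s=env.state(); print(s["ee_pos"],s["tool_rot"],s["q"],s["grip_width"])
i=optics.camera_info("wrist")
im=optics.read_camera("wrist"); cv2.imwrite("pics/w1.png",im[:,:,::-1])
for n in ("one_pole","two_pole","three_pole","wiring_duct"):
  for d in optics.place_of("wrist",n)[:3]: print(n,d["conf"],d["centre"],ray(i,d["centre"],2).round(1))
E
```

```text
[ 466.51493857 -238.68211598  250.37349438] [3.13483601e+00 2.02586503e-01 3.70158416e-05] [-6.23373844e-01 -2.22827644e-02  1.78768361e+00 -1.55993152e-04
  1.37603553e+00  8.18383588e-01] 60.028944586672594
one_pole 0.64 [241.8, 201.2] [ 457.  -158.8    2. ]
two_pole 0.6 [315.2, 199.4] [ 468.5 -233.     2. ]
two_pole 0.38 [404.6, 199.9] [ 479.9 -323.7    2. ]
three_pole 0.58 [404.9, 203.6] [ 476.2 -324.8    2. ]
```

View pics/w1.png

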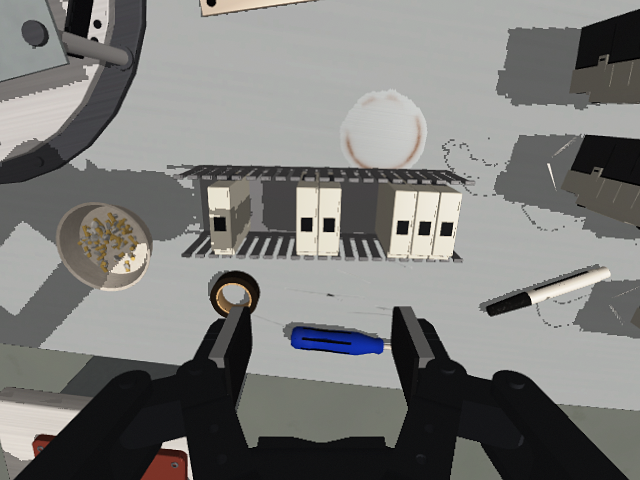

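The wrist view shows the one-pole near (220,215), the two-pole near (320,215) and the three-pole near (425,220). The toggles face down in the image, which is towards the robot. I'll zoom in for the corners.

```bash
python3 - <<'E'
import cv2
im=cv2.imread("pics/w1.png")[150:275,190:476]; cv2.imwrite("pics/w1c.png",cv2.resize(im,None,fx=2.8,fy=2.8,interpolation=cv2.INTER_CUBIC))
E
```

```text
(no output)
```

View pics/w1c.png

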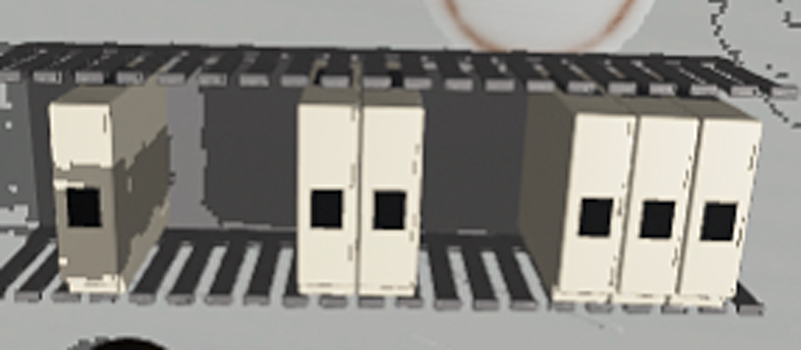

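```bash
python3 - <<'E'
from h import *
i=optics.camera_info("wrist")
o=lambda a:np.array(a)/2.8+[190,150]
D=dict(one=(18,[[50,104],[110,102],[124,284],[63,284]]),two=(36,[[299,104],[421,103],[418,285],[298,285]]),three=(54,[[575,112],[760,120],[738,295],[555,290]]))
for n,(w,p) in D.items():
    m=[[30,w/2,87],[30,-w/2,87],[-24,-w/2,87],[-24,w/2,87]]
    x,r=fit(i,m,o(p),[465,-240,.126]); print(n,x.round(3),r.tolist())
E
```

```text
one [ 4.57905e+02 -1.59676e+02  1.15000e-01] [[1.0, 0.6], [0.6, 0.3], [0.0, 0.2], [0.1, 0.0]]
two [ 4.67466e+02 -2.37057e+02  1.23000e-01] [[1.8, 0.4], [0.9, 0.2], [0.5, 0.2], [0.2, 0.0]]
three [ 4.75411e+02 -3.22711e+02  9.60000e-02] [[0.7, 0.3], [1.5, 0.9], [0.6, 0.7], [0.3, 0.7]]
```

Request:
servo_tool(
  plan=[
    [[4.5,0.1,-4,0,0],[4.5,0.1,-3.9,0,1],[4.5,0,0,4.5,0],[4.5,0,0,4.5,0],[4.5,0,0,4.5,0],[4.5,0,0,3.0,0],[4.5,0,0,1.9,0],[4.5,0,0,0,0]],
  ],
)

```text
time_s: 3.45
ee_pos: [456.1, -159.0, 63.2]
tool_rot: [-3.134, -0.17, 0.009]
ft_force: [0.2, -0.0, 0.2]
grip_width: 45.4
gripper_force: 0.0
```

Request:
servo_tool(
  plan=[
    [[1.4,0,0,0,0],[1.4,0,0,0,0],[1.4,0,0,0,0],[1.4,0,0,0,0],[1.4,0,0,0,0]],
  ],
  force=40,
)

```text
time_s: 3.95
ee_pos: [459.9, -160.6, 67.8]
tool_rot: [3.135, 0.17, 0.004]
ft_force: [1.2, -0.9, 6.4]
grip_width: 17.2
gripper_force: 44.1
```

Request:
servo_tool(
  plan=[
    [[1.4,0,0,-2,0],[1.4,0,0,-4.5,0],[1.4,0,0,-4.9,0],[1.4,0,0,-4.9,0],[1.4,1.7,-4.6,0,0],[1.4,1.7,-4.6,0,0],[1.4,1.7,-4.6,0,0],[1.4,1.7,-4.6,0,0]],
  ],
)

```text
time_s: 4.75
ee_pos: [506.2, 32.2, 229.4]
tool_rot: [-3.137, -0.169, -0.0]
ft_force: [1.2, -1.4, -0.9]
grip_width: 17.5
gripper_force: 43.2
```

Request:
servo_tool(
  plan=[
    [[1.4,0,0,-4.5,-5.8],[1.4,0,0,0,-5.8],[1.4,0,0,0,0],[1.4,0,0,0,0]],
  ],
)

```text
time_s: 5.15
ee_pos: [505.6, 30.4, 273.3]
tool_rot: [-3.104, -0.482, 0.003]
ft_force: [1.0, 0.6, -1.4]
grip_width: 17.9
gripper_force: 43.3
```

```bash
python3 - <<'E'
from h import *
s=env.state(); print(s["ee_pos"],s["tool_rot"],s["grip_width"],s["gripper_force"])
np.save("s2.npy",s["ee_pos"])
i=optics.camera_info("wrist")
im=optics.read_camera("wrist"); cv2.imwrite("pics/w2.png",cv2.resize(im[:,:,::-1],(800,600),interpolation=cv2.INTER_CUBIC))
E
```

```text
[505.58252786  30.4230249  273.27475061] [-3.10384615e+00 -4.82180319e-01  2.88834670e-03] 17.909792484868998 43.26995372772217
```

View pics/w2.png

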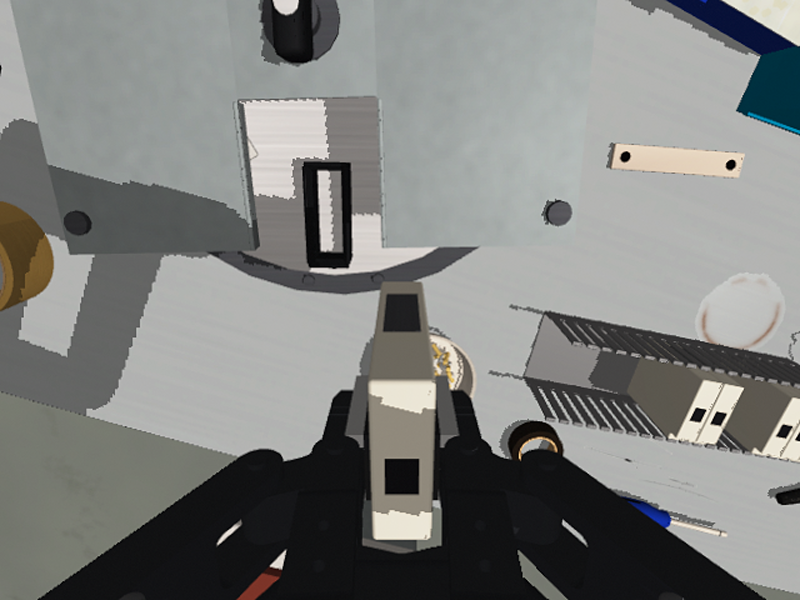

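The wrist view shows the breaker held upright with its toggle end towards the robot. Slot corners are at 800x600 px (238,101), (379,96), (383,246) and (254,248), and the pocket rim is at (303–351, 163–267).

```bash
python3 - <<'E'
from h import *
i=optics.camera_info("wrist"); s=env.state(); print(s["ee_pos"],s["tool_rot"])
o=lambda a:np.array(a)/1.25
m=[[-39,39,118],[-39,-39,118],[-125,-39,118],[-125,39,118],[-125,157,118],[-125,-157,118]]
print(fit(i,m,o([[238,101],[379,96],[383,246],[256,248],[70,253],[548,246]]),[630,122,.31]))
m=[[38,15.5,54],[38,-15.5,54],[-38,-15.5,54],[-38,15.5,54]]
x,r=fit(i,m,o([[303,163],[351,162],[351,266],[308,268]]),[520,90,.31]); print("pocket",x,r.tolist())
print("pocket implied axis",x[:2]+115*np.array([np.cos(x[2]),np.sin(x[2])]))
t=optics.camera_info("top"); sd=optics.camera_info("side")
for c,j in(("top",t),("side",sd)):
  for n,(X,Y) in dict(one=(458,-160),two=(467,-237),three=(475.5,-323)).items():
    print(c,n,proj(j,[[X-29.8,Y-3.3,37],[X+29.8,Y+3.3,37]]).round().tolist())
  optics.read_camera(c)
  for n in("two_pole_front","three_pole_front"): print(n,[(d["conf"],d["centre"]) for d in optics.place_of(c,n)[:3]])
E
```

```text
[505.44983088  30.213895   273.0047311 ] [-3.10376717 -0.48190356  0.00367957]
(array([6.30834103e+02, 1.24504669e+02, 3.22516028e-01]), array([[ 0.4,  2.1],
       [ 0.2,  0.4],
       [ 0.2,  1.7],
       [ 0.3,  1.6],
       [ 0.9,  0.2],
       [22. ,  0.1]]))
pocket [5.20867180e+02 9.14421677e+01 3.02018439e-01] [[0.7, 0.3], [2.8, 0.6], [0.4, 0.5], [1.4, 1.3]]
pocket implied axis [630.66205612 125.6486752 ]
top one [[384.0, 270.0], [381.0, 244.0]]
top two [[417.0, 267.0], [414.0, 241.0]]
top three [[454.0, 264.0], [451.0, 238.0]]
two_pole_front [(0.75, [417.9, 264.3])]
three_pole_front [(0.79, [454.0, 263.2])]
side one [[369.0, 204.0], [348.0, 201.0]]
side two [[373.0, 183.0], [352.0, 180.0]]
side three [[377.0, 161.0], [357.0, 158.0]]
two_pole_front [(0.94, [368.4, 182.4])]
three_pole_front [(0.65, [374.6, 164.5])]
```

Request:
servo_tool(
  plan=[
    [[1.4,1.65,-2.65,0,0],[1.4,1.65,-2.6,0,0],[1.4,0,0,4,0],[1.4,0,0,5,0],[1.4,0,0,4,0],[1.4,0,0,1.7,0],[1.4,0,0,0,0],[1.4,0,0,0,0]],
  ],
)

```text
time_s: 6.3
ee_pos: [522.0, 90.3, 127.8]
tool_rot: [-3.104, -0.486, -0.0]
ft_force: [0.6, 0.2, -0.8]
grip_width: 17.5
gripper_force: 43.1
```

```bash
python3 - <<'E'
from h import *
s=env.state(); print(s["ee_pos"],s["tool_rot"],s["ft_force"],s["grip_width"])
i=optics.camera_info("wrist")
im=optics.read_camera("wrist")[100:460,100:580]; cv2.imwrite("pics/w3.png",cv2.resize(im[:,:,::-1],(800,600),interpolation=cv2.INTER_CUBIC))
E
```

```text
[522.03304054  90.34579982 127.79301786] [-3.10380253e+00 -4.85791319e-01 -2.94513338e-04] [ 0.59056343  0.17131515 -0.84051759] 17.48416989037564
```

View pics/w3.png

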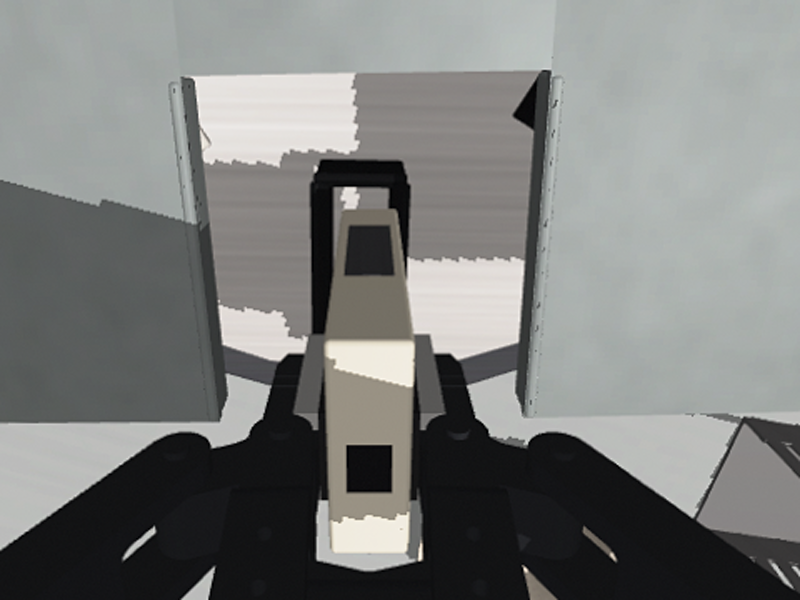

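```bash
python3 - <<'E'
from h import *
i=optics.camera_info("wrist"); s=env.state(); p=s["ee_pos"]; R=Ro.from_rotvec(s["tool_rot"]).as_matrix()
g=lambda u,v,z:(R.T@(ray(i,[100+u*.6,100+v*.6],z)-p)).round(1)
for n,a in dict(rimL=(318,160,54),rimR=(403,160,54),sideL=(312,250,54),sideR=(409,250,54),bL=(343,209,62.5),bR=(398,209,62.5),tL=(325,340,147.5),tR=(414,340,147.5),slotBL=(183,77,118),slotBR=(550,70,118)).items(): print(n,g(*a))
E
```

```text
rimL [ 42.9 -16.   74.9]
rimR [42.9 11.6 74.9]
sideL [ 11.7 -18.9  74.8]
sideR [11.7 14.3 74.8]
bL [28.8 -7.7 66.4]
bR [28.8  9.8 66.4]
tL [ 28.   -7.9 -18.6]
tR [ 28.    9.  -18.6]
slotBL [ 74.3 -38.9  11. ]
slotBR [75.8 38.6 11. ]
```

Request:
servo_tool(
  plan=[
    [[1.4,0,-0.3,0,0],[1.4,0,0,0.8,0],[1.4,0,0,0.8,0],[1.4,0,0,0.8,0],[1.4,0,0,0.8,0],[1.4,0,0,0.5,0],[1.4,0,0,0.1,0],[1.4,0,0,0,0]],
  ],
)

```text
time_s: 7.15
ee_pos: [522.8, 93.3, 91.9]
tool_rot: [3.104, 0.486, 0.006]
ft_force: [-3.1, -1.8, 16.2]
grip_width: 17.6
gripper_force: 45.3
```

Request:
servo_tool(
  plan=[
    [[1.4,0,0,-0.1,0],[3.6,0,0,0,0],[3.6,0,0,0,0],[3.6,0,0,0,0],[3.6,0,0,-1,0],[3.6,0,0,-3,0],[3.6,0,0,-5,0],[3.6,0,0,-5,0]],
  ],
)

```text
time_s: 7.95
ee_pos: [519.6, 93.5, 230.6]
tool_rot: [-3.103, -0.486, 0.005]
ft_force: [1.8, -0.7, 0.4]
grip_width: 36.2
gripper_force: 0.0
```

```bash
python3 - <<'E'
from h import *
s=env.state(); print(s["ee_pos"],s["tool_rot"],s["ft_force"],s["grip_width"])
i=optics.camera_info("wrist")
im=optics.read_camera("wrist"); cv2.imwrite("pics/w4.png",cv2.resize(im[:,:,::-1],(800,600),interpolation=cv2.INTER_CUBIC))
E
```

```text
[519.59121915  93.47034776 230.5937828 ] [-3.10288004 -0.4863681   0.00485222] [ 1.77086984 -0.67922963  0.4084909 ] 36.199522354998486
```

View pics/w4.png

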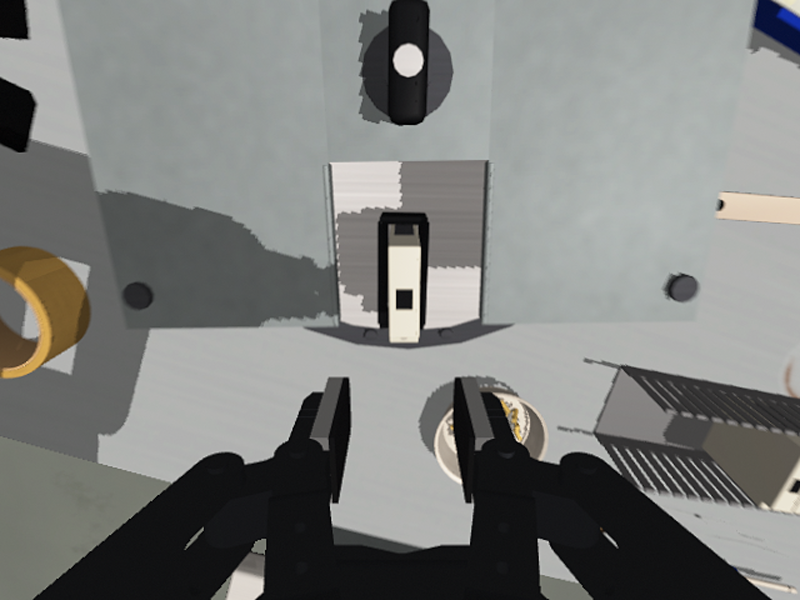

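The one-pole stands in its pocket at the slot; its top is at 800x600 px (388–421, 247–340). The knob bar is at (408,60).

```bash
python3 - <<'E'
from h import *
i=optics.camera_info("wrist"); s=env.state(); p=s["ee_pos"]; R=Ro.from_rotvec(s["tool_rot"]).as_matrix()
o=lambda a:np.array(a)/1.25
for n,a in dict(dot=(408,60,151),nearend=(408,123,140),sideL=(388,70,151),sideR=(428,70,151),bBL=(388,247,109),bBR=(421,247,109)).items():
    q=ray(i,o(a[:2]),a[2]); print(n,q.round(1),(R.T@(q-p)).round(1))
m=[[-39,39,118],[-39,-39,118],[-125,-39,118],[-125,39,118],[-125,157,118],[-125,-157,118]]
x,r=fit(i,m,o([[327,162],[491,160],[484,322],[341,326],[127,328],[695,320]]),[630,122,.31]);print(x,r.tolist())
m=[[30,9,109],[30,-9,109],[-24,-9,109],[-24,9,109]]
print(fit(i,m,o([[388,247],[421,247],[420,337],[389,337]]),[521,92,.31]))
E
```

```text
dot [638.9 127.  151. ] [118.    3.1  91.7]
nearend [615.8 119.3 140. ] [ 93.6   3.4 102.4]
sideL [632.6 133.8 151. ] [114.2  -5.3  91.6]
sideR [637.8 117.8 151. ] [114.2  11.5  91.6]
bBL [552.  109.6 109. ] [ 29.5  -7.  132.6]
bBR [557.7  92.  109. ] [ 29.5  11.5 132.7]
[6.34761632e+02 1.24119926e+02 3.27549628e-01] [[6.2, 4.0], [3.6, 3.7], [3.0, 0.5], [2.1, 2.0], [10.5, 1.3], [9.3, 1.6]]
(array([5.26130245e+02, 9.14429115e+01, 3.14215568e-01]), array([[0.4, 0.4],
       [0.4, 0.3],
       [0.4, 0.4],
       [0.3, 0.3]]))
```

Request:
servo_tool(
  plan=[
    [[4.5,4,0.1,0,0],[4.5,4,0,0,0],[4.5,3.5,0,0,0],[4.5,0,0,3,0],[4.5,0,0,3.4,0],[4.5,0,0,2,0],[4.5,0,0,0,0],[4.5,0,0,0,0]],
  ],
)

```text
time_s: 8.8
ee_pos: [630.4, 127.7, 146.1]
tool_rot: [-3.103, -0.487, 0.001]
ft_force: [0.4, -0.8, 0.3]
grip_width: 44.9
gripper_force: 0.0
```

Request:
servo_tool(
  plan=[
    [[1,0,0,0,0],[1,0,0,0,0],[1,0,0,0,0],[1,0,0,0,0],[1,0,0,0,0],[1,0,0,0,0]],
  ],
)

```text
time_s: 9.4
ee_pos: [632.1, 127.1, 149.1]
tool_rot: [3.103, 0.486, 0.007]
ft_force: [-0.8, -1.1, 6.9]
grip_width: 14.9
gripper_force: 53.3
```

Request:
servo_tool(
  plan=[
    [[1,0,0,0,5],[1,0,0,0,8.4],[1,0,0,0,8.4],[1,0,0,0,8.4],[1,0,0,0,8.4],[1,0,0,0,8.4],[1,0,0,0,8],[1,0,0,0,5]],
  ],
)

```text
time_s: 10.2
ee_pos: [631.7, 125.6, 149.2]
tool_rot: [2.927, -1.137, 0.006]
ft_force: [-3.5, -8.2, 8.0]
grip_width: 15.3
gripper_force: 53.5
```

Request:
servo_tool(
  plan=[
    [[1,0,0,0,0],[1,0,0,0,0],[1,0,0,0,0]],
  ],
)

```text
time_s: 10.5
ee_pos: [631.7, 125.5, 149.2]
tool_rot: [2.929, -1.131, 0.006]
ft_force: [-3.5, -7.6, 7.9]
grip_width: 14.9
gripper_force: 53.3
```

Request:
servo_tool(
  plan=[
    [[4.5,0,0,0,0],[4.5,0,0,0,0],[4.5,0,0,0,0],[4.5,0,0,0,0],[4.5,0,0,-2,0],[4.5,0,0,-4,0],[4.5,0,0,-2,0],[4.5,0,0,0,0]],
  ],
)

```text
time_s: 11.3
ee_pos: [632.8, 128.0, 230.8]
tool_rot: [-2.928, 1.129, -0.01]
ft_force: [0.2, 0.3, 0.3]
grip_width: 45.1
gripper_force: 0.0
```

```bash
cat >> h.py <<'E'
def rows(a,b,n,hand,zf=None):
    """a,b=(x,y,z mm,theta deg); n equal rows in the tool axes; shift is along the axes as they stand before the row's turn"""
    a,b=np.array(a,float),np.array(b,float); d=(b-a)/n; th=a[3]; out=[]
    for k in range(n):
        t=np.radians(th); c,s=np.cos(t),np.sin(t)
        out.append([hand,round((c*d[0]+s*d[1])/10,2),round((s*d[0]-c*d[1])/10,2),round(-d[2]/10,2),round(-d[3],2)]); th+=d[3]
    return out
def here():
    s=env.state(); r=Ro.from_rotvec(s["tool_rot"]).as_matrix(); return [*s["ee_pos"].round(1),round(np.degrees(np.arctan2(r[1,0],r[0,0])),2)],s
E
python3 - <<'E'
from h import *
h,s=here(); print(h,s["q"].round(2),s["ft_force"],s["grip_width"])
print(rows(h,[500,50,250,17.7],8,6))
E
```

```text
[np.float64(632.8), np.float64(128.0), np.float64(230.8), np.float64(-42.17)] [0.08 0.28 1.5  0.   1.36 2.38] [0.22119878 0.2640038  0.34331903] 45.14332391336083
[[6, np.float64(-0.58), np.float64(1.84), np.float64(-0.24), np.float64(-7.48)], [6, np.float64(-0.81), np.float64(1.75), np.float64(-0.24), np.float64(-7.48)], [6, np.float64(-1.03), np.float64(1.63), np.float64(-0.24), np.float64(-7.48)], [6, np.float64(-1.23), np.float64(1.48), np.float64(-0.24), np.float64(-7.48)], [6, np.float64(-1.42), np.float64(1.3), np.float64(-0.24), np.float64(-7.48)], [6, np.float64(-1.57), np.float64(1.11), np.float64(-0.24), np.float64(-7.48)], [6, np.float64(-1.7), np.float64(0.89), np.float64(-0.24), np.float64(-7.48)], [6, np.float64(-1.81), np.float64(0.67), np.float64(-0.24), np.float64(-7.48)]]
```

```bash
sed -i 's/out.append(\[hand,\(.*\)\]); th/out.append([hand]+[float(v) for v in (\1)]); th/' h.py; python3 - <<'E'
from h import *
h,s=here()
h=[632.,127,230.8,-42.2]
m=[487,-215,240,6.3]
print(rows(h,m,8,5.6)); print(rows(m,[467.4,-237.3,66,6.3],1,5.6))
E
```

```text
[[5.6, 1.53, 4.38, -0.11, -6.06], [5.6, 1.06, 4.52, -0.11, -6.06], [5.6, 0.57, 4.61, -0.11, -6.06], [5.6, 0.08, 4.64, -0.11, -6.06], [5.6, -0.41, 4.63, -0.11, -6.06], [5.6, -0.89, 4.56, -0.11, -6.06], [5.6, -1.37, 4.44, -0.11, -6.06], [5.6, -1.83, 4.27, -0.11, -6.06]]
[[5.6, -2.19, 2.0, 17.4, -0.0]]
```

Request:
servo_tool(
  plan=[
    [[5.6,1.53,4.38,-0.1,-6.1],[5.6,1.06,4.52,-0.1,-6.1],[5.6,0.57,4.61,-0.1,-6.1],[5.6,0.08,4.64,-0.1,-6.1],[5.6,-0.41,4.63,-0.1,-6.1],[5.6,-0.89,4.56,-0.1,-6.0],[5.6,-1.37,4.44,-0.1,-6.0],[5.6,-1.83,4.27,-0.1,-6.0]],
  ],
)

```text
time_s: 12.1
ee_pos: [484.7, -215.8, 232.9]
tool_rot: [-3.135, -0.18, 0.002]
ft_force: [0.9, -0.4, 0.8]
grip_width: 56.1
gripper_force: 0.0
```

Request:
servo_tool(
  plan=[
    [[5.6,-2.2,2.0,0,0],[5.6,0,0,0,0],[5.6,0,0,0,0]],
  ],
)

```text
time_s: 12.4
ee_pos: [465.9, -237.0, 233.1]
tool_rot: [-3.135, -0.17, 0.002]
ft_force: [0.5, 0.3, -0.3]
grip_width: 55.7
gripper_force: 0.0
```

```bash
python3 - <<'E'
from h import *
h,s=here(); print(h)
i=optics.camera_info("wrist"); im=optics.read_camera("wrist")
t=np.radians(h[3]); p=s["ee_pos"]; R=Ro.from_rotvec(s["tool_rot"]).as_matrix()
for n in ("two_pole","three_pole"):
  for d in optics.look_for("wrist",n)[:2]:
    print(n,d["conf"],d["bbox"])
cv2.imwrite("pics/w5.png",cv2.resize(im[120:320,160:560,::-1],(800,400),interpolation=cv2.INTER_CUBIC))
E
```

```text
[np.float64(465.9), np.float64(-237.0), np.float64(233.1), np.float64(6.21)]
two_pole 0.94 [296.6, 173.8, 344.5, 260.6]
three_pole 0.62 [382.5, 181.9, 471.0, 266.4]
three_pole 0.24 [48.2, 209.7, 152.0, 299.6]
```

View pics/w5.png

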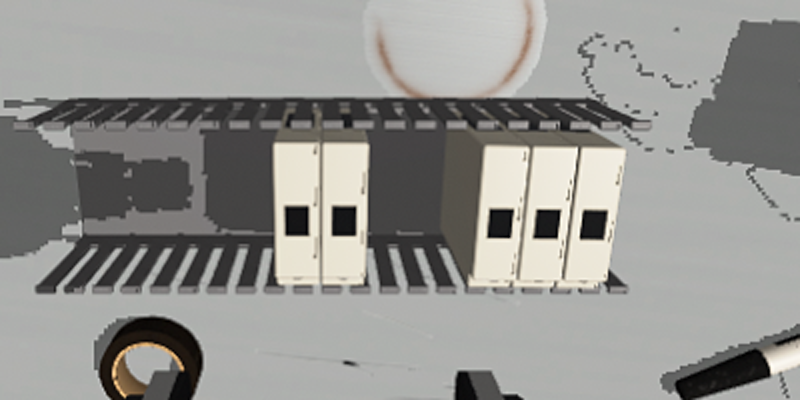

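The two- and three-pole stand undisturbed. The two-pole top is at crop px (274–369, 141–278) and the three-pole top at (485–627, 146) to (469–607, 278).

```bash
python3 - <<'E'
from h import *
h,s=here(); print(h); i=optics.camera_info("wrist")
o=lambda a:np.array(a)/2+[160,120]
for w,p in((36,[[274,141],[369,142],[366,278],[274,278]]),(54,[[485,145],[627,148],[607,280],[469,276]])):
    m=[[30,w/2,87],[30,-w/2,87],[-24,-w/2,87],[-24,w/2,87]]
    x,r=fit(i,m,o(p),[465,-240,.126]); print(x.round(3),r.tolist()); print(rows(h,[x[0],x[1],67,np.degrees(.11)],1,5.6))
E
```

```text
[np.float64(466.9), np.float64(-236.0), np.float64(233.7), np.float64(6.39)]
[ 4.68534e+02 -2.35594e+02  1.03000e-01] [[0.8, 0.0], [0.6, 0.0], [0.0, 0.2], [0.1, 0.2]]
[[5.6, 0.17, -0.02, 16.67, 0.09]]
[ 4.77230e+02 -3.21359e+02  8.50000e-02] [[0.7, 1.3], [0.6, 0.6], [0.4, 1.0], [0.5, 1.3]]
[[5.6, 0.08, 8.6, 16.67, 0.09]]
```

Request:
servo_tool(
  plan=[
    [[5.6,0.1,0,4,0],[5.6,0,0,4.9,0],[5.6,0,0,4.5,0],[5.6,0,0,2.2,0],[5.6,0,0,1,0],[5.6,0,0,0,0]],
  ],
)

```text
time_s: 13.15
ee_pos: [467.2, -235.6, 67.0]
tool_rot: [-3.135, -0.175, 0.003]
ft_force: [0.3, 0.1, 0.5]
grip_width: 56.3
gripper_force: 0.0
```

Request:
servo_tool(
  plan=[
    [[3,0,0,0,0],[3,0,0,0,0],[3,0,0,0,0],[3,0,0,0,0],[3,0,0,0,0]],
  ],
  force=50,
)

```text
time_s: 13.65
ee_pos: [469.0, -237.7, 70.2]
tool_rot: [3.135, 0.173, 0.005]
ft_force: [1.7, 1.8, 6.0]
grip_width: 35.5
gripper_force: 51.1
```

```bash
python3 - <<'E'
from h import *
h,s=here(); print(h,s["grip_width"],s["gripper_force"],s["ft_force"])
h[2]+=163
print(rows(h,[526,89.5,h[2]-15,17.8],8,3))
E
```

```text
[np.float64(469.0), np.float64(-237.7), np.float64(70.2), np.float64(6.31)] 35.51362477693774 51.13924026489258 [1.74806809 1.75886507 6.007177  ]
[[3, 1.16, -3.99, 0.19, -1.44], [3, 1.26, -3.96, 0.19, -1.44], [3, 1.36, -3.92, 0.19, -1.44], [3, 1.45, -3.89, 0.19, -1.44], [3, 1.55, -3.85, 0.19, -1.44], [3, 1.65, -3.81, 0.19, -1.44], [3, 1.74, -3.77, 0.19, -1.44], [3, 1.84, -3.72, 0.19, -1.44]]
```

Request:
servo_tool(
  plan=[
    [[3,0,0,-2,0],[3,0,0,-4.5,0],[3,0,0,-4.9,0],[3,0,0,-4.9,0]],
  ],
)

```text
time_s: 14.05
ee_pos: [466.6, -236.6, 232.4]
tool_rot: [-3.136, -0.173, 0.002]
ft_force: [1.8, -0.4, -1.8]
grip_width: 35.2
gripper_force: 52.6
```

Request:
servo_tool(
  plan=[
    [[3,1.16,-4,0,-1.4],[3,1.26,-3.96,0,-1.4],[3,1.36,-3.92,0,-1.4],[3,1.45,-3.9,0,-1.4],[3,1.55,-3.85,0,-1.4],[3,1.65,-3.8,0,-1.5],[3,1.74,-3.77,0,-1.5],[3,1.84,-3.72,0,-1.5]],
  ],
)

```text
time_s: 14.85
ee_pos: [524.6, 91.7, 231.1]
tool_rot: [3.103, 0.488, -0.001]
ft_force: [0.3, -0.1, -2.3]
grip_width: 35.5
gripper_force: 52.6
```

Request:
servo_tool(
  plan=[
    [[3,0,0,4,0],[3,0,0,4,0],[3,0,0,1.8,0],[3,0,0,0,0],[3,0,0,0,0]],
  ],
)

```text
time_s: 15.35
ee_pos: [525.0, 90.1, 133.6]
tool_rot: [3.104, 0.486, -0.001]
ft_force: [0.2, 0.7, -1.5]
grip_width: 35.4
gripper_force: 52.6
```

```bash
python3 - <<'E'
from h import *
h,s=here(); print(h,s["ft_force"],s["grip_width"]); np.save("h5.npy",h)
i=optics.camera_info("wrist")
im=optics.read_camera("wrist")[100:460,100:580]; cv2.imwrite("pics/w6.png",cv2.resize(im[:,:,::-1],(800,600),interpolation=cv2.INTER_CUBIC))
E
```

```text
[np.float64(525.0), np.float64(90.1), np.float64(133.6), np.float64(17.81)] [ 0.16813134  0.67239507 -1.54966774] 35.417549751029
```

View pics/w6.png

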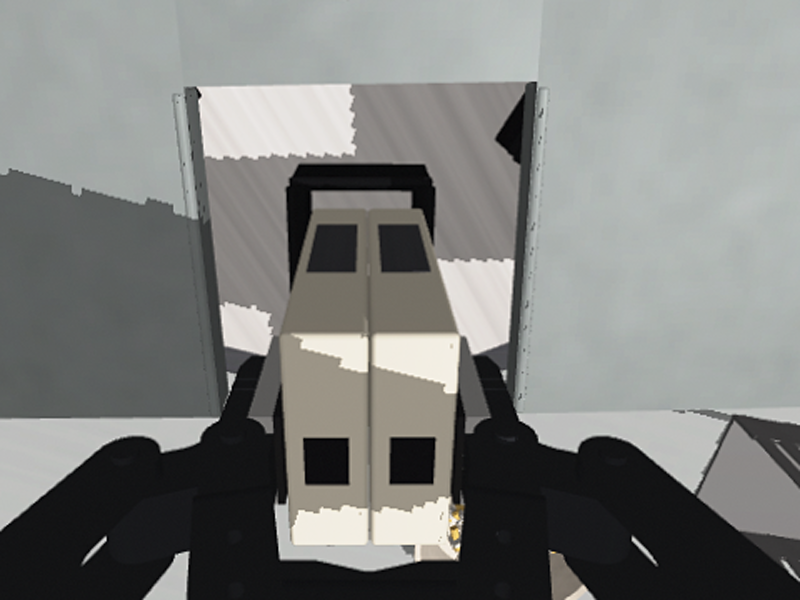

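```bash
python3 - <<'E'
from h import *
i=optics.camera_info("wrist"); s=env.state(); p=s["ee_pos"]; R=Ro.from_rotvec(s["tool_rot"]).as_matrix(); print(p)
g=lambda u,v,z:(R.T@(ray(i,[100+u*.6,100+v*.6],z)-p)).round(1)
for n,a in dict(base=(362,165,24),inner=(362,190,54),sideL=(289,250,54),sideR=(435,250,54),bL=(313,209,64),bR=(420,209,64),tL=(281,333,149),tR=(461,333,149),slotBL=(188,87,118),slotBR=(537,82,118)).items(): print(n,g(*a))
E
```

```text
[525.94697909  90.06749133 134.68033408]
base [ 33.4  -2.  110.7]
inner [31.3 -1.8 80.7]
sideL [  9.5 -27.5  80.7]
sideR [ 9.6 23.9 80.7]
bL [ 27.5 -17.7  70.7]
bR [27.5 17.3 70.7]
tL [ 27.2 -16.9 -14.3]
tR [ 27.2  18.6 -14.3]
slotBL [ 71.6 -39.7  16.8]
slotBR [72.8 37.6 16.8]
```

Request:
servo_tool(
  plan=[
    [[3,-0.2,-0.16,0,0],[3,0,0,0.8,0],[3,0,0,0.8,0],[3,0,0,0.8,0],[3,0,0,0.8,0],[3,0,0,0.6,0],[3,0,0,0.5,0],[3,0,0,0,0]],
  ],
)

```text
time_s: 16.2
ee_pos: [523.7, 91.1, 93.8]
tool_rot: [3.103, 0.487, 0.001]
ft_force: [-12.4, -3.1, 24.8]
grip_width: 35.6
gripper_force: 64.4
```

Request:
servo_tool(
  plan=[
    [[3,-0.15,0,-0.1,0],[3,0,0,0,0],[3,0,0,0,0]],
  ],
)

```text
time_s: 16.5
ee_pos: [523.6, 90.9, 94.1]
tool_rot: [3.104, 0.486, 0.008]
ft_force: [-2.4, -1.5, 13.4]
grip_width: 35.6
gripper_force: 58.3
```

Request:
servo_tool(
  plan=[
    [[4.3,0,0,0,0],[4.3,0,0,0,0],[4.3,0,0,0,0],[4.3,0,0,-1,0],[4.3,0,0,-3,0],[4.3,0,0,-4,0],[4.3,0,0,-4,0],[4.3,0,0,-2,0]],
  ],
)

```text
time_s: 17.3
ee_pos: [523.0, 90.8, 235.6]
tool_rot: [3.103, 0.486, 0.009]
ft_force: [0.5, 0.6, -0.0]
grip_width: 43.0
gripper_force: 0.0
```

Request:
servo_tool(
  plan=[
    [[4.3,0,0,0,0],[4.3,0,0,0,0],[4.3,0,0,0,0]],
  ],
)

```text
time_s: 17.6
ee_pos: [520.2, 90.7, 229.4]
tool_rot: [-3.103, -0.486, 0.005]
ft_force: [-0.6, 0.9, -1.1]
grip_width: 43.1
gripper_force: 0.0
```

```bash
python3 - <<'E'
from h import *
h,s=here(); print(h,s["q"].round(2))
i=optics.camera_info("wrist")
p=s["ee_pos"]; R=Ro.from_rotvec(s["tool_rot"]).as_matrix()
im=optics.read_camera("wrist"); cv2.imwrite("pics/w7.png",im[:,:,::-1])
for n,z in (("two_pole",24),("knob",146),("pocket_2",24)):
  for d in optics.place_of("wrist",n)[:2]:
    q=ray(i,d["centre"],z); print(n,d["conf"],np.round(d["centre"]),q.round(1),(R.T@(q-p)).round(1))
# white top blob
g=im.min(2); roi=np.zeros_like(g); roi[170:320,270:380]=1
c=cv2.findContours(((g>195)&(roi>0)).astype(np.uint8),cv2.RETR_EXTERNAL,cv2.CHAIN_APPROX_NONE)[0]
for k in c:
    if cv2.contourArea(k)>150: print(cv2.minAreaRect(k))
E
```

```text
[np.float64(520.2), np.float64(90.7), np.float64(229.4), np.float64(17.81)] [0.02 0.01 1.8  0.   1.34 1.28]
two_pole 0.76 [320. 208.] [523.8  92.1  24. ] [ 4.400e+00 -1.000e-01  2.054e+02]
knob 0.93 [322.  49.] [630.8 125.7 146. ] [116.2   0.6  83. ]
((280.5, 248.5), (23.0, 21.0), 90.0)
((364.0098571777344, 236.61561584472656), (28.811044692993164, 47.52284240722656), 1.4688007831573486)
((334.54205322265625, 234.9873046875), (23.129966735839844, 74.63787841796875), 1.5911403894424438)
((308.4999694824219, 235.0), (73.99998474121094, 22.999996185302734), 90.0)
```

```bash
python3 - <<'E'
from h import *
a=[522,90.9,230,17.8]; m=[577,108.5,230,81.8]; print(rows(a,m,8,4.5)); print(rows(m,[631,125.8,230,137.8],7,4.5))
E
```

```text
[[4.5, 0.72, 0.0, -0.0, -8.0], [4.5, 0.71, 0.1, -0.0, -8.0], [4.5, 0.69, 0.2, -0.0, -8.0], [4.5, 0.66, 0.29, -0.0, -8.0], [4.5, 0.61, 0.38, -0.0, -8.0], [4.5, 0.55, 0.46, -0.0, -8.0], [4.5, 0.48, 0.54, -0.0, -8.0], [4.5, 0.4, 0.6, -0.0, -8.0]]
[[4.5, 0.35, 0.73, -0.0, -8.0], [4.5, 0.25, 0.77, -0.0, -8.0], [4.5, 0.14, 0.8, -0.0, -8.0], [4.5, 0.03, 0.81, -0.0, -8.0], [4.5, -0.09, 0.81, -0.0, -8.0], [4.5, -0.2, 0.79, -0.0, -8.0], [4.5, -0.3, 0.75, -0.0, -8.0]]
```

Request:
servo_tool(
  plan=[
    [[4.5,0.72,0.0,0,-8.0],[4.5,0.71,0.1,0,-8.0],[4.5,0.69,0.2,0,-8.0],[4.5,0.66,0.29,0,-8.0],[4.5,0.61,0.38,0,-8.0],[4.5,0.55,0.46,0,-8.0],[4.5,0.48,0.54,0,-8.0],[4.5,0.4,0.6,0,-8.0]],
  ],
)

```text
time_s: 18.6
ee_pos: [576.0, 108.3, 230.4]
tool_rot: [-2.368, -2.063, 0.002]
ft_force: [0.1, -0.6, 0.2]
grip_width: 44.9
gripper_force: 0.0
```

Request:
servo_tool(
  plan=[
    [[4.5,0.35,0.73,0,-8.0],[4.5,0.25,0.77,0,-8.0],[4.5,0.14,0.8,0,-8.0],[4.5,0.03,0.81,0,-8.0],[4.5,-0.09,0.81,0,-8.0],[4.5,-0.2,0.79,0,-8.0],[4.5,-0.3,0.75,0,-8.0],[4.5,0,0,0,0]],
  ],
)

```text
time_s: 19.4
ee_pos: [630.4, 125.7, 230.3]
tool_rot: [-1.128, -2.931, 0.001]
ft_force: [-1.0, -0.6, 0.3]
grip_width: 45.0
gripper_force: 0.0
```

```bash
python3 - <<'E'
from h import *
h,s=here(); print(h,s["q"].round(2)); print(rows(h,[631,125.8,146,137.8],1,4.5))
E
```

```text
[np.float64(630.4), np.float64(125.7), np.float64(230.3), np.float64(137.89)] [ 0.07  0.28  1.5   0.    1.37 -0.76]
[[4.5, -0.04, 0.05, 8.43, 0.09]]
```

Request:
servo_tool(
  plan=[
    [[4.5,0,0,3,0],[4.5,0,0,3.4,0],[4.5,0,0,2,0],[4.5,0,0,0,0],[4.5,0,0,0,0]],
  ],
)

```text
time_s: 19.9
ee_pos: [629.9, 125.4, 147.3]
tool_rot: [-1.133, -2.929, 0.001]
ft_force: [0.8, -0.2, 0.4]
grip_width: 44.5
gripper_force: 0.0
```

Request:
servo_tool(
  plan=[
    [[1,0,0,0,0],[1,0,0,0,0],[1,0,0,0,0],[1,0,0,0,0],[1,0,0,0,0],[1,0,0,0,0]],
  ],
)

```text
time_s: 20.5
ee_pos: [631.4, 125.7, 149.5]
tool_rot: [1.13, 2.928, 0.002]
ft_force: [-0.3, 1.0, 5.7]
grip_width: 14.8
gripper_force: 52.8
```

Request:
servo_tool(
  plan=[
    [[1,0,0,0,5],[1,0,0,0,8.4],[1,0,0,0,8.4],[1,0,0,0,8.4],[1,0,0,0,8.4],[1,0,0,0,8.4],[1,0,0,0,8],[1,0,0,0,5]],
  ],
)

```text
time_s: 21.3
ee_pos: [630.2, 125.3, 149.6]
tool_rot: [2.448, 1.967, -0.0]
ft_force: [-6.4, -0.7, 10.5]
grip_width: 15.0
gripper_force: 53.6
```

Request:
servo_tool(
  plan=[
    [[1,0,0,0,0],[1,0,0,0,0],[1,0,0,0,0]],
  ],
)

```text
time_s: 21.6
ee_pos: [630.2, 125.3, 149.6]
tool_rot: [2.444, 1.973, 0.0]
ft_force: [-6.3, -1.5, 10.1]
grip_width: 15.3
gripper_force: 53.3
```

Request:
servo_tool(
  plan=[
    [[4.5,0,0,0,0],[4.5,0,0,0,0],[4.5,0,0,0,0],[4.5,0,0,0,0],[4.5,0,0,-2,0],[4.5,0,0,-4,0],[4.5,0,0,-2.4,0],[4.5,0,0,0,0]],
  ],
)

```text
time_s: 22.4
ee_pos: [632.7, 125.8, 236.5]
tool_rot: [2.441, 1.97, 0.011]
ft_force: [1.0, -0.3, 0.9]
grip_width: 45.3
gripper_force: 0.0
```

```bash
python3 - <<'E'
from h import *
h,s=here(); print(h,s["ft_force"])
a=[630.5,125.5,h[2],77.9]; m=[555,-95,240,37.9]; e=[476.5,-322.5,240,5.9]
print(rows(a,m,6,7.6)); print(rows(m,e,6,7.6))
E
```

```text
[np.float64(632.7), np.float64(125.8), np.float64(236.5), np.float64(77.82)] [ 1.01360712 -0.33695679  0.86511455]
[[7.6, -3.86, -0.46, -0.06, 6.67], [7.6, -3.88, -0.01, -0.06, 6.67], [7.6, -3.86, 0.44, -0.06, 6.67], [7.6, -3.78, 0.89, -0.06, 6.67], [7.6, -3.65, 1.32, -0.06, 6.67], [7.6, -3.48, 1.74, -0.06, 6.67]]
[[7.6, -3.36, 2.19, -0.0, 5.33], [7.6, -3.14, 2.49, -0.0, 5.33], [7.6, -2.9, 2.77, -0.0, 5.33], [7.6, -2.63, 3.03, -0.0, 5.33], [7.6, -2.34, 3.26, -0.0, 5.33], [7.6, -2.02, 3.46, -0.0, 5.33]]
```

Request:
servo_tool(
  plan=[
    [[7.6,-3.86,-0.46,0,6.7],[7.6,-3.88,0,0,6.7],[7.6,-3.86,0.44,0,6.7],[7.6,-3.78,0.89,0,6.6],[7.6,-3.65,1.32,0,6.6],[7.6,-3.48,1.74,0,6.7]],
  ],
)

```text
time_s: 23.0
ee_pos: [553.1, -96.0, 230.0]
tool_rot: [-2.973, -1.011, 0.002]
ft_force: [0.3, -0.5, 0.3]
grip_width: 76.2
gripper_force: 0.0
```

Request:
servo_tool(
  plan=[
    [[7.6,-3.36,2.19,0,5.3],[7.6,-3.14,2.49,0,5.3],[7.6,-2.9,2.77,0,5.3],[7.6,-2.63,3.03,0,5.3],[7.6,-2.34,3.26,0,5.4],[7.6,-2.02,3.46,0,5.4],[7.6,0,0,0,0],[7.6,0,0,0,0]],
  ],
)

```text
time_s: 23.8
ee_pos: [474.9, -322.6, 230.0]
tool_rot: [-3.136, -0.157, 0.002]
ft_force: [0.2, 0.3, 0.7]
grip_width: 75.9
gripper_force: 0.0
```

```bash
python3 - <<'E'
from h import *
h,s=here(); print(h)
i=optics.camera_info("wrist")
p=s["ee_pos"]; R=Ro.from_rotvec(s["tool_rot"]).as_matrix()
im=optics.read_camera("wrist"); cv2.imwrite("pics/w8.png",im[:,:,::-1])
for d in optics.place_of("wrist","three_pole")[:2]:
    q=ray(i,d["centre"],2); print(d["conf"],q.round(1),(R.T@(q-p)).round(1))
g=im.min(2); print(optics.look_for("wrist","three_pole")[:1])
c=cv2.findContours((g>185).astype(np.uint8)[160:290,230:420].copy(),cv2.RETR_EXTERNAL,cv2.CHAIN_APPROX_NONE,offset=(230,160))[0]
for k in c:
    if cv2.contourArea(k)>300:
        r=cv2.minAreaRect(k); print(r); q=[ray(i,b,87) for b in cv2.boxPoints(r)]; print([(R.T@(b-p))[:2].round(1).tolist() for b in q])
E
```

```text
[np.float64(474.9), np.float64(-322.6), np.float64(230.0), np.float64(5.73)]
0.85 [ 480.  -322.9    2. ] [  5.3   1.2 228. ]
[{'bbox': [287.1, 174.7, 357.5, 267.1], 'conf': 0.66}]
((344.8695983886719, 229.0972900390625), (22.072065353393555, 70.50186920166016), 1.9414865970611572)
[[-24.9, 9.5], [30.4, 10.6], [29.9, 26.7], [-25.5, 26.7]]
((321.0, 229.0), (70.0, 22.0), 90.0)
[[30.0, -7.6], [30.0, 8.4], [-24.9, 9.0], [-25.0, -8.0]]
((297.0876770019531, 228.92079162597656), (70.38712310791016, 21.76207733154297), 88.53119659423828)
[[30.0, -25.5], [30.4, -9.7], [-24.8, -8.9], [-25.3, -25.8]]
```

Request:
servo_tool(
  plan=[
    [[7.6,0,0.05,4,0],[7.6,0,0,4.9,0],[7.6,0,0,4.5,0],[7.6,0,0,2.2,0],[7.6,0,0,0.8,0],[7.6,0,0,0,0]],
  ],
)

```text
time_s: 24.55
ee_pos: [475.7, -321.4, 66.4]
tool_rot: [-3.136, -0.162, 0.002]
ft_force: [0.1, 0.3, 0.8]
grip_width: 75.9
gripper_force: 0.0
```

Request:
servo_tool(
  plan=[
    [[4.8,0,0,0,0],[4.8,0,0,0,0],[4.8,0,0,0,0],[4.8,0,0,0,0],[4.8,0,0,0,0]],
  ],
  force=60,
)

```text
time_s: 25.05
ee_pos: [477.3, -323.5, 69.7]
tool_rot: [3.135, 0.159, 0.005]
ft_force: [1.2, 2.6, 7.3]
grip_width: 53.4
gripper_force: 64.8
```

```bash
python3 - <<'E'
from h import *
h,s=here(); print(h,s["grip_width"],s["ft_force"])
a=[475.3,-322.8,162,5.8]
print(rows(a,[465,-40,200,5.8],6,4.8))
t=optics.camera_info("top"); im=optics.read_camera("top"); cv2.imwrite("pics/t9.png",im[:,:,::-1])
for n,z in(("parts_dish",0),("tape_black",0),("wiring_duct",0),("copper_link",0)):
    for d in optics.place_of("top",n)[:1]: print(n,d["conf"],ray(t,d["centre"],z).round(0))
E
```

```text
[np.float64(477.3), np.float64(-323.5), np.float64(69.7), np.float64(5.82)] 53.387362642893805 [1.16048917 2.60202434 7.26731023]
[[4.8, 0.31, -4.71, -0.63, -0.0], [4.8, 0.31, -4.71, -0.63, -0.0], [4.8, 0.31, -4.71, -0.63, -0.0], [4.8, 0.31, -4.71, -0.63, -0.0], [4.8, 0.31, -4.71, -0.63, -0.0], [4.8, 0.31, -4.71, -0.63, -0.0]]
parts_dish 0.87 [397. -33.   0.]
tape_black 0.75 [ 354. -158.    0.]
wiring_duct 0.77 [ 469. -235.    0.]
copper_link 0.61 [ 645. -164.    0.]
```

```bash
python3 - <<'E'
from h import *
print(rows([476,-323,167,5.8],[565,-198,167,5.8],4,4.8))
E
```

```text
[[4.8, 2.53, -2.88, -0.0, -0.0], [4.8, 2.53, -2.88, -0.0, -0.0], [4.8, 2.53, -2.88, -0.0, -0.0], [4.8, 2.53, -2.88, -0.0, -0.0]]
```

Request:
servo_tool(
  plan=[
    [[4.8,0,0,-1.5,0],[4.8,0,0,-3.5,0],[4.8,0,0,-4,0],[4.8,0,0,-1,0]],
  ],
)

```text
time_s: 25.7
ee_pos: [477.8, -324.8, 173.0]
tool_rot: [3.131, 0.159, 0.009]
ft_force: [2.0, -1.1, -5.0]
grip_width: 53.3
gripper_force: 68.1
```

Request:
servo_tool(
  plan=[
    [[4.8,2.5,-2.9,0,0],[4.8,2.5,-2.9,0,0],[4.8,2.5,-2.9,0,0],[4.8,2.5,-2.9,0,0],[4.8,0,0,4,0],[4.8,0,0,4,0],[4.8,0,0,1.5,0],[4.8,0,0,0,0]],
  ],
)

```text
time_s: 26.5
ee_pos: [561.6, -196.2, 70.1]
tool_rot: [-3.135, -0.159, 0.007]
ft_force: [-0.3, -1.2, -4.0]
grip_width: 53.7
gripper_force: 69.2
```

Request:
servo_tool(
  plan=[
    [[4.8,0,0,0.2,0],[4.8,0,0,0.2,0],[4.8,0,0,0.2,0],[4.8,0,0,0,0]],
  ],
)

```text
time_s: 26.9
ee_pos: [564.0, -197.8, 67.2]
tool_rot: [3.137, 0.159, 0.002]
ft_force: [-0.7, 0.2, 0.0]
grip_width: 53.2
gripper_force: 69.8
```

Request:
servo_tool(
  plan=[
    [[4.8,0,0,0.1,0],[5.8,0,0,0,0],[7.6,0,0,0,0],[7.6,0,0,0,0],[7.6,0,0,0,0],[8.5,0,0,-3,0],[8.5,0,0,-4,0],[8.5,0,0,-3,0]],
  ],
)

```text
time_s: 27.7
ee_pos: [563.9, -197.4, 167.2]
tool_rot: [3.137, 0.159, 0.002]
ft_force: [0.9, -0.2, 0.6]
grip_width: 85.0
gripper_force: 0.0
```

Request:
servo_tool(
  plan=[
    [[8.5,0,0,-3,0],[8.5,0,0,-2.5,-8],[8.5,0,0,0,-8],[8.5,0,0,0,-8],[8.5,0,0,0,-8],[8.5,0,0,0,-8],[8.5,0,0,0,-8],[8.5,0,0,0,-8]],
  ],
)

```text
time_s: 28.5
ee_pos: [563.5, -197.2, 220.2]
tool_rot: [-2.691, -1.621, 0.0]
ft_force: [0.2, 0.4, 1.5]
grip_width: 85.3
gripper_force: 0.0
```

Request:
servo_tool(
  plan=[
    [[8.5,0,0,0,-8],[8.5,0,0,0,-8],[8.5,0,0,0,-8],[8.5,0,0,0,-8],[8.5,0,0,0,-2],[8.5,0,0,0,0],[8.5,0,0,0,0]],
  ],
)

```text
time_s: 29.2
ee_pos: [563.5, -197.2, 220.2]
tool_rot: [-2.107, -2.33, -0.0]
ft_force: [-0.2, 0.2, 0.1]
grip_width: 85.0
gripper_force: 0.0
```

```bash
python3 - <<'E'
from h import *
h,s=here(); print(h,s["grip_width"])
i=optics.camera_info("wrist")
p=s["ee_pos"]; R=Ro.from_rotvec(s["tool_rot"]).as_matrix()
im=optics.read_camera("wrist"); cv2.imwrite("pics/w10.png",im[:,:,::-1])
for d in optics.place_of("wrist","three_pole")[:2]:
    q=ray(i,d["centre"],0); print(d["conf"],q.round(1),(R.T@(q-p)).round(1))
b=optics.look_for("wrist","three_pole")[:1]; print(b)
g=im.min(2); x0,y0,x1,y1=[int(v) for v in b[0]["bbox"]]
c=cv2.findContours((g>185).astype(np.uint8)[y0-4:y1+4,x0-4:x1+4].copy(),cv2.RETR_EXTERNAL,cv2.CHAIN_APPROX_NONE,offset=(x0-4,y0-4))[0]
for k in c:
    if cv2.contourArea(k)>300:
        r=cv2.minAreaRect(k); print([(R.T@(ray(i,b,85)-p))[:2].round(1).tolist() for b in cv2.boxPoints(r)])
E
```

```text
[np.float64(563.5), np.float64(-197.2), np.float64(220.2), np.float64(95.75)] 84.96060011724914
[]Traceback (most recent call last):
  File "<stdin>", line 9, in <module>
IndexError: list index out of range
```

```bash
python3 - <<'E'
from h import *
h,s=here(); i=optics.camera_info("wrist")
p=s["ee_pos"]; R=Ro.from_rotvec(s["tool_rot"]).as_matrix()
im=cv2.imread("pics/w10.png")[:,:,::-1]
e=[[30,0],[30,0]]
P=[[30,27,85],[30,-27,85],[-24,-27,85],[-24,27,85]]
t=np.radians(5.8);c_,s_=np.cos(t),np.sin(t)
print("expected",proj(i,[[p[0]+c_*a-s_*b,p[1]+s_*a+c_*b,z] for a,b,z in P]).round().tolist())
sm=im[150:330:12,220:430:14].min(2); print(sm)
for th in (185,150):
  for k in cv2.findContours((im.min(2)>th).astype(np.uint8)[140:330,220:420].copy(),cv2.RETR_EXTERNAL,cv2.CHAIN_APPROX_NONE,offset=(220,140))[0]:
    if cv2.contourArea(k)>300:
        r=cv2.minAreaRect(k); print(th,np.round(r[0]),[(R.T@(ray(i,b,85)-p))[:2].round(1).tolist() for b in cv2.boxPoints(r)])
E
```

```text
expected [[363.0, 200.0], [361.0, 270.0], [289.0, 270.0], [287.0, 200.0]]
[[134 102  79 180 178 101 101 100 102 101 180 179 178 192 185]
 [134  42  46 179 178  99 100 100 102 102 178 178 178 195 186]
 [135  43  41 179 178 102 100 101 100 101 179 178 178 200 189]
 [135 120  42 180 178  93  93  94  93  93 180 178 177 196 189]
 [136 139  43 180 178  93  93  94  93  92 171 178 179 148 190]
 [136 142  42 179 179 229 229  35 228 228 218 180 178 125 193]
 [139  93  42 180 180 232 231 232 231 231 196 180 178 167 196]
 [139 144  44 179 179 230 230  39 229 229 184 180 178 181 172]
 [141 135 118 179 178 235 180 234 179 234 168 178 178 179 180]
 [140 144 104 178 212 234 231  43 231 231 159 179 178 179 180]
 [141 143  44 181 206 215 216 220 204 205 177 178 178 179 179]
 [140 145  42 198 211 213 217 207 181 179 179 179 179 180 179]
 [142 144  44 204 210 211 215 215 180 178 180 178 178 178 178]
 [140 145  47 183 209 212 215 212 180 180 179 179 180 178 179]
 [141 143  76 208 173 207 200 182 179 178 178 178 179 178 178]]
185 [309. 265.] [[-77.8, -52.4], [27.4, -42.9], [24.7, 28.7], [-81.1, 28.8]]
185 [412. 189.] [[68.3, 52.0], [69.4, 65.7], [-1.9, 77.4], [-3.2, 62.5]]
150 [334. 234.] [[68.2, -48.7], [68.4, 66.2], [-78.9, 79.2], [-78.9, -57.9]]
```

```bash
python3 - <<'E'
from h import *
h,s=here(); i=optics.camera_info("wrist")
p=s["ee_pos"]; R=Ro.from_rotvec(s["tool_rot"]).as_matrix()
im=cv2.imread("pics/w10.png")[:,:,::-1]
m=(im.min(2)>223).astype(np.uint8); m[:180]=0; m[285:]=0; m[:,:270]=0; m[:,385:]=0
m=cv2.morphologyEx(cv2.morphologyEx(m,cv2.MORPH_OPEN,np.ones((3,3))),cv2.MORPH_CLOSE,np.ones((9,9)))
for k in cv2.findContours(m,cv2.RETR_EXTERNAL,cv2.CHAIN_APPROX_NONE)[0]:
    if cv2.contourArea(k)>300:
        r=cv2.minAreaRect(k); print(r,[(R.T@(ray(i,b,85)-p))[:2].round(1).tolist() for b in cv2.boxPoints(r)])
E
```

```text
((320.0, 235.5), (67.0, 78.0), 90.0) [[25.4, -28.4], [25.5, 27.1], [-26.3, 28.8], [-26.3, -30.2]]
```

Request:
servo_tool(
  plan=[
    [[8.5,0,0,4,0],[8.5,0,0,4.9,0],[8.5,0,0,4.1,0],[8.5,0,0,2.2,0],[8.5,0,0,0.8,0],[8.5,0,0,0,0]],
  ],
)

```text
time_s: 29.95
ee_pos: [562.9, -196.9, 59.3]
tool_rot: [-2.105, -2.329, 0.001]
ft_force: [0.4, 0.5, 0.1]
grip_width: 85.0
gripper_force: 0.0
```

Request:
servo_tool(
  plan=[
    [[7,0,0,0,0],[6.3,0,0,0,0],[5.4,0,0,0,0],[5.4,0,0,0,0],[5.4,0,0,0,0],[5.4,0,0,0,0]],
  ],
)

```text
time_s: 30.55
ee_pos: [564.8, -198.1, 62.8]
tool_rot: [2.103, 2.329, 0.001]
ft_force: [-2.3, -0.2, 6.5]
grip_width: 59.3
gripper_force: 67.1
```

```bash
python3 - <<'E'
from h import *
h,s=here(); print(h,s["grip_width"],s["ft_force"],s["gripper_force"])
m=[h[0],h[1],240,95.8]; print(rows(m,[522.5,90.5,240,107.8],7,5.4))
E
```

```text
[np.float64(564.8), np.float64(-198.1), np.float64(62.8), np.float64(95.82)] 59.329110771471804 [-2.29212541 -0.20202814  6.48062149] 67.10874795913696
[[5.4, 4.16, -0.18, -0.0, -1.71], [5.4, 4.17, -0.06, -0.0, -1.71], [5.4, 4.17, 0.06, -0.0, -1.71], [5.4, 4.16, 0.19, -0.0, -1.71], [5.4, 4.16, 0.31, -0.0, -1.71], [5.4, 4.14, 0.44, -0.0, -1.71], [5.4, 4.13, 0.56, -0.0, -1.71]]
```

Request:
servo_tool(
  plan=[
    [[5.4,0,0,-2,0],[5.4,0,0,-4.5,0],[5.4,0,0,-4.9,0],[5.4,0,0,-3.6,0]],
  ],
)

```text
time_s: 30.95
ee_pos: [564.1, -197.4, 213.6]
tool_rot: [2.104, 2.329, 0.002]
ft_force: [0.7, -0.3, -4.0]
grip_width: 59.1
gripper_force: 67.1
```

Request:
servo_tool(
  plan=[
    [[5.4,4.16,-0.2,0,-1.7],[5.4,4.17,-0.05,0,-1.7],[5.4,4.17,0.05,0,-1.7],[5.4,4.16,0.2,0,-1.7],[5.4,4.16,0.3,0,-1.7],[5.4,4.14,0.45,0,-1.8],[5.4,4.13,0.55,0,-1.7],[5.4,0,0,0,0]],
  ],
)

```text
time_s: 31.75
ee_pos: [519.5, 96.2, 210.2]
tool_rot: [-1.842, -2.542, -0.003]
ft_force: [0.4, -0.4, -3.7]
grip_width: 59.1
gripper_force: 67.1
```

Request:
servo_tool(
  plan=[
    [[5.4,0,0,4,0],[5.4,0,0,3,0],[5.4,0,0,1,0],[5.4,0,0,0,0],[5.4,0,0,0,0]],
  ],
)

```text
time_s: 32.25
ee_pos: [522.0, 91.1, 131.6]
tool_rot: [1.851, 2.537, 0.002]
ft_force: [0.5, -0.4, -3.2]
grip_width: 59.0
gripper_force: 66.8
```

```bash
python3 - <<'E'
from h import *
h,s=here(); print(h,s["ft_force"],s["grip_width"])
im=optics.read_camera("wrist")[100:460,100:580]; cv2.imwrite("pics/w11.png",cv2.resize(im[:,:,::-1],(800,600),interpolation=cv2.INTER_CUBIC))
E
```

```text
[np.float64(522.0), np.float64(91.1), np.float64(131.6), np.float64(107.79)] [ 0.49433501 -0.43839708 -3.21962016] 59.01721923564752
```

View pics/w11.png

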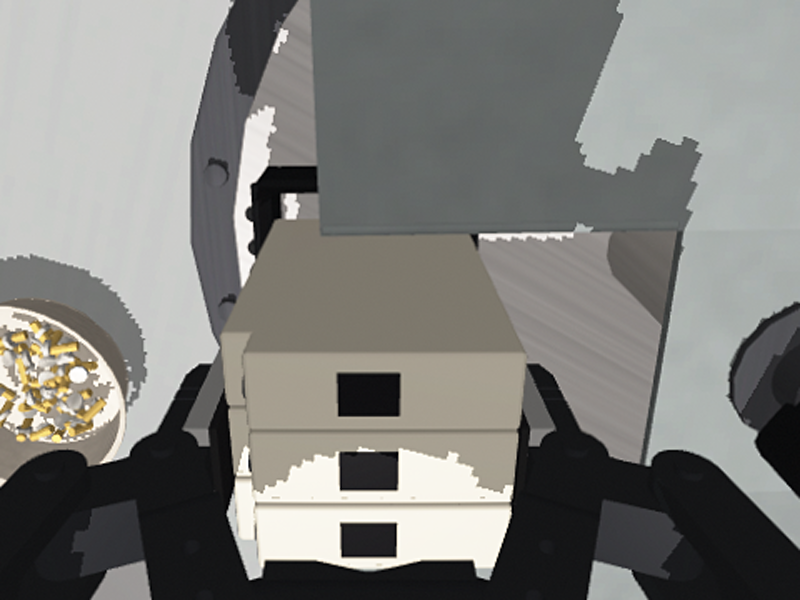

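The wrist view shows the three-pole in front-to-back grip over the slot. Its bottom front corner is at (275,220), the pocket rim corner at (253,186) and the slot corner at (322,234). I've now used all 10 pictures.

```bash
python3 - <<'E'
from h import *
h,s=here(); i=optics.camera_info("wrist"); p=s["ee_pos"]; R=Ro.from_rotvec(s["tool_rot"]).as_matrix(); print(h)
g=lambda u,v,z:(R.T@(ray(i,[100+u*.6,100+v*.6],z)-p)).round(1)
for n,a in dict(rimcorner=(253,186,54),baseC=(262,168,24),botcorner=(275,220,p[2]-63),topL=(243,352,p[2]+22),topR=(525,352,p[2]+22),coverCorner=(322,234,118),slotBackCorner=(680,231,118),insideFront=(283,205,54),insideSide=(300,191,54)).items(): print(n,g(*a))
im=cv2.imread("pics/w11.png").min(2)
for v in (195,200,205,210): print(v,im[v,225:320:3].tolist())
for u in (265,275,290,300): print(u,im[155:225:3,u].tolist())
E
```

```text
[np.float64(522.5), np.float64(91.1), np.float64(132.3), np.float64(107.79)]
rimcorner [ 33.1 -38.8  78.1]
baseC [ 32.5 -40.7 108.1]
botcorner [ 25.9 -29.5  62.9]
topL [ 27.1 -23.3 -22.1]
topR [ 27.1  29.1 -21.9]
coverCorner [ 37.9 -10.9  14.2]
slotBackCorner [38.6 73.7 14.5]
insideFront [ 26.4 -29.   78.1]
insideSide [ 31.3 -23.   78.2]
195 [93, 91, 92, 92, 228, 238, 237, 237, 233, 8, 23, 12, 12, 12, 12, 13, 11, 10, 18, 136, 172, 244, 239, 242, 127, 134, 132, 133, 132, 131, 135, 117]
200 [92, 90, 92, 103, 240, 239, 238, 237, 246, 0, 19, 17, 15, 11, 12, 17, 11, 9, 15, 134, 233, 235, 235, 214, 116, 131, 132, 132, 132, 132, 133, 116]
205 [92, 91, 88, 144, 238, 237, 238, 244, 225, 39, 24, 20, 14, 18, 17, 18, 11, 12, 12, 117, 159, 236, 235, 236, 243, 139, 129, 130, 132, 132, 134, 122]
210 [92, 91, 85, 166, 240, 239, 247, 103, 36, 26, 26, 21, 18, 17, 17, 18, 10, 11, 12, 111, 117, 227, 237, 238, 213, 125, 131, 130, 130, 130, 130, 122]
265 [234, 235, 238, 243, 212, 63, 1, 12, 13, 15, 16, 12, 12, 13, 13, 11, 17, 18, 18, 18, 18, 17, 18, 18]
275 [131, 131, 132, 131, 2, 9, 11, 11, 13, 14, 16, 12, 12, 11, 10, 10, 9, 12, 11, 10, 11, 17, 98, 110]
290 [131, 133, 133, 130, 3, 10, 12, 11, 13, 16, 16, 11, 3, 228, 234, 235, 235, 237, 240, 238, 237, 218, 94, 107]
300 [127, 129, 132, 132, 3, 11, 12, 12, 13, 16, 15, 12, 7, 119, 133, 131, 128, 138, 125, 127, 132, 126, 104, 107]
```

Request:
servo_tool(
  plan=[
    [[5.4,-0.03,-0.15,0,0],[5.4,0,0,0.8,0],[5.4,0,0,0.8,0],[5.4,0,0,0.8,0],[5.4,0,0,0.8,0],[5.4,0,0,0.6,0],[5.4,0,0,0.4,0],[5.4,0,0,0,0]],
  ],
)

```text
time_s: 33.1
ee_pos: [519.3, 90.7, 87.5]
tool_rot: [-1.85, -2.538, 0.001]
ft_force: [-0.7, 0.2, -4.5]
grip_width: 59.3
gripper_force: 67.0
```

Request:
servo_tool(
  plan=[
    [[5.4,0,0,0.2,0],[5.4,0,0,0.2,0],[5.4,0,0,0,0]],
  ],
)

```text
time_s: 33.4
ee_pos: [520.3, 90.6, 86.7]
tool_rot: [1.85, 2.539, -0.0]
ft_force: [-7.2, -0.7, 11.1]
grip_width: 59.3
gripper_force: 68.8
```

Request:
servo_tool(
  plan=[
    [[5.4,0,-0.05,-0.05,0],[6.6,0,0,0,0],[7.6,0,0,0,0],[8,0,0,0,0],[8,0,0,0,0],[8,0,0,-1,0],[8,0,0,-3,0],[8,0,0,-4,0]],
  ],
)

```text
time_s: 34.2
ee_pos: [517.6, 90.4, 164.2]
tool_rot: [-1.849, -2.536, 0.004]
ft_force: [0.5, -0.2, 0.2]
grip_width: 80.0
gripper_force: 0.0
```

Request:
servo_tool(
  plan=[
    [[8,0,0,-4,0],[8,0,0,-4,0],[8,0,0,-2,0],[8,0,0,0,0],[8,0,0,0,0],[8,0,0,0,0]],
  ],
)

```text
time_s: 34.8
ee_pos: [518.3, 90.5, 263.1]
tool_rot: [-1.849, -2.537, 0.003]
ft_force: [0.3, 0.6, -0.8]
grip_width: 79.9
gripper_force: 0.0
```

```bash
python3 - <<'E'
from h import *
h,s=here(); print(h,s["ft_force"],s["grip_width"],s["time_s"])
i=optics.camera_info("wrist"); p=s["ee_pos"]; R=Ro.from_rotvec(s["tool_rot"]).as_matrix()
im=optics.read_camera("wrist"); cv2.imwrite("pics/w12.png",im[:,:,::-1])
t=np.radians(17.8);c_,s_=np.cos(t),np.sin(t)
print("expect",proj(i,[[521.5+c_*a-s_*b,91+s_*a+c_*b,109] for a,b in((30,27),(30,-27),(-24,-27),(-24,27))]).round().tolist())
for th in (150,190,215):
  m=(im.min(2)>th).astype(np.uint8); m[:140]=0; m[300:]=0; m[:,:240]=0; m[:,400:]=0
  m=cv2.morphologyEx(m,cv2.MORPH_CLOSE,np.ones((7,7)))
  for k in cv2.findContours(m,cv2.RETR_EXTERNAL,cv2.CHAIN_APPROX_NONE)[0]:
    if cv2.contourArea(k)>600:
        r=cv2.minAreaRect(k); print(th,[round(v,1) for v in (*r[0],*r[1],r[2])],[(R.T@(ray(i,b,109)-p))[:2].round(1).tolist() for b in cv2.boxPoints(r)])
for cam in("top","side"):
  optics.read_camera(cam); j=optics.camera_info(cam)
  e=[[521.5,91,24],[521.5-28.6,91-9.2,59]]
  print(cam,"exp",proj(j,e).round().tolist())
  for n in("three_pole","three_pole_front","one_pole","two_pole","knob"): print(n,[(d["conf"],np.round(d["centre"]).tolist()) for d in optics.place_of(cam,n)[:3]])
E
```

```text
[np.float64(518.3), np.float64(90.5), np.float64(263.1), np.float64(107.82)] [ 0.29984443  0.59730402 -0.84647503] 79.91285613861213 34.8
expect [[365.0, 195.0], [363.0, 261.0], [296.0, 261.0], [294.0, 195.0]]
150 [336.0, 219.5, 159.0, 126.0, 90.0] [[67.0, -34.9], [67.1, 56.4], [-61.5, 65.3], [-61.7, -40.2]]
150 [266.0, 219.5, 52.0, 159.0, 0.0] [[-61.9, -67.9], [67.0, -58.9], [67.0, -21.1], [-61.7, -24.3]]
190 [317.3, 224.5, 129.1, 139.9, 23.7] [[-28.8, -73.7], [70.9, -25.1], [33.3, 62.9], [-76.3, 23.1]]
215 [316.1, 244.3, 88.3, 107.5, 2.1] [[-59.3, -42.6], [31.1, -35.6], [28.7, 31.1], [-62.2, 31.2]]
top exp [[274.0, 228.0], [276.0, 239.0]]
three_pole [(0.2, [384.0, 181.0])]
three_pole_front []
one_pole []
two_pole [(0.5, [414.0, 254.0])]
knob []
side exp [[310.0, 274.0], [321.0, 267.0]]
three_pole [(0.93, [313.0, 275.0])]
three_pole_front [(0.69, [324.0, 270.0]), (0.54, [395.0, 222.0])]
one_pole []
two_pole [(0.56, [289.0, 308.0])]
knob [(0.87, [258.0, 247.0]), (0.52, [308.0, 253.0]), (0.19, [290.0, 310.0])]
```

```bash
python3 - <<'E'
from station import job
print(job.sign_off())
E
```

```text
the job is handed in; nothing more can be done
None
```

I loaded all three breakers into their own pockets and left the table with the three-dot pocket at the slot; the job is handed in at about 35 s, but sign-off returned no verdict, so I can't confirm the pass.

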